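# Lock the bed of the proofing press with its hidden-hole pin

## Task

Lock the press bed: take the locking pin (upright wooden handle) and put its tip through the slot in the cover of the lock housing; the hole in the spring bar behind it is hidden, so find it by feel, sliding the tip gently along the bar until it drops in. Push the pin fully home, so that its collar sits against the cover, and let go with the pin standing upright; never force it against the press, and leave the other things on the table where they are.

Things in the scene. Friction and masses are not known exactly. Their poses are not given: they have to be found in the camera images.
- pin_mid (a point): Centre, 57.5 mm above the underside, of the loose locking pin, about 200 g: upright pale wooden handle, 30 mm (its x) by 26 mm (its y), 115 mm tall, on a dark steel foot 10 mm high, 46 mm wide, reaching 15 mm to +x and 30 mm to -x of the handle's axis. Grasp its upper part across the 26 mm (along y), 85 to 105 mm above the underside. z is up; the steel pin sticks out level to +x.
- pin_tip (a point): Tip of the steel pin: 76 mm along +x from the handle's axis, 40 mm above the underside (17.5 mm below pin_mid). Same axes. Starting at the handle: a collar (22 mm diameter, front face 19 mm from the handle's axis), then the 10 mm pin, 57 mm long from the collar's face to the tip, its last 6 mm tapering to 6 mm diameter.
- lock_slot (a point): Middle of the slot, on the cover's outer (robot-side) face, 40 mm above the table. x points level into the press (the way the pin goes), y along the slot, z up. Slot 86 mm long (y), 16 mm high, centred in the robot-side face of the lock housing; cover 5 mm thick. The collar stops on the cover; then the tip is 57 mm in from this face.
- bar_face (a point): Point on the robot-side face of the hidden spring bar at rest, 32 mm in from lock_slot. The bar lies across all of the slot and gives along x up to 10 mm to a hard stop, pushing back 3 N at first, 9 N at the end. It has one through hole, 13 mm wide (y), 18 mm high, at slot height, its centre anywhere within 25 mm of this point along y, new each time: not measured, out of sight.
- press: The press, fixed; origin on the table under the centre of its lock housing, a closed grey box 220 mm long (y), 90 mm deep (x), 66 mm high, with a rib on its roof as long as the slot; axes as for lock_slot. Behind it are a low bed, to 240 mm beyond the origin, and a roller between frames 115 mm high. The press may take at most 25 N from the pin.
- tape: Yellow tape measure standing on the table, 66 x 38 x 62 mm, origin under its centre. Leave it.
- gouge: Lino gouge lying on the table, 170 mm long. Leave it.
- scissors: Orange-handled scissors lying on the table, about 190 mm long. Leave them.
- eraser_box: Small open white box, 75 x 45 x 24 mm. Leave it.
- glue: Glue jar, 28 mm diameter, 90 mm tall. Leave it.
- lino_block: Wooden block 100 x 75 x 22 mm. Leave it.
- pencil_pot: Black pot of pencils, 80 mm diameter, 100 mm tall (160 with the pencils). Leave it.

How it is judged:
By the outcome, as a careful person would: the job done as asked, in the order asked, and still so for the second after the job is handed in, with the robot touching nothing.
It also fails if it takes over 64 s, if anything falls off the work surface, if the arm or the gripper's body presses on something with over 40 N, if the wrist force passes 120 N, or if a joint passes its speed limit or range.

## Robot

A 6-joint arm with a two-finger parallel gripper is mounted at the origin on the work surface. World frame = base frame: x ahead of the robot, y to its left, z up, the work surface at z = 0. Lengths are in m, angles in degrees, forces in N, time in s.
With the tool pointing down it reaches from about 0.35 to 0.975 m from the base axis. Payload 17.4 kg.
Tool frame: the origin (TCP) lies midway between the tips of the shut fingers; the grasp point (between the pads) lies 19 mm behind it; z points along the fingers, y is the direction in which the jaws open and shut (so a half turn about z gives the same grasp; the last joint's range is limited). The gripper opens to 85 mm and grips with 20 to 120 N. Pads are 22 mm wide; open, the fingers measure 114 mm over their backs; the gripper's body (76 mm by 85 mm) begins 54 mm behind the grasp point. The pads swing forward as they close: fully open they stand 13 mm farther back than shut.
Start: joints at [62.98, 6.646, 82.598, -0, 90.757, -2.166], TCP at [0.284, 0.612, 0.231] pointing down, gripper open.
Joint ranges: [-162.19, 162.19], [-47.58, 125.68], [4.15, 143.07], [-65.23, 245.23], [0.69, 171.88], [-170.13, 170.13]. Speed limits (degrees/s): [108.29, 108.29, 127.2, 180, 180, 180].

## Interface

Orientations are given as [roll, pitch, yaw] about the fixed x, y, z axes, in that order (R = Rz(yaw) Ry(pitch) Rx(roll)).
In Python, from workcell import env gives the robot as it stands. The module is installed in compiled form; this text tells all that it offers.
- The arm moves only by the tool apply_moves, never from a script. Its argument "series" is a list of rows, each a list of 5 numbers: the shift along the tool's x, y, z as a fraction of full scale, then the turn about the tool's z as a fraction of full scale, then the closure, from 0 (fully open) to 1 (shut). In form: [[x, y, z, yaw, grip], ...]. A call has 1 to 8 rows; each row shifts and turns the pose as measured when the row begins, along the tool's axes as they then stand; what a row does not reach is not made up. Full scale, the value 1, is 0.3 m for a shift and 6 degrees for a turn. A row lasts 1/8 s, in which the tool goes at most 62.5 mm and 10.7 degrees, less where a joint would pass 70% of its speed; a pose out of reach is approached as far as the arm can. A call with a number of a shift or a turn outside -1 to 1 is refused whole. A call with a gripper value outside its range is refused whole. The fingers move at their own pace and stop on an object; "newtons" is the grip in N (left out, the last holds). Time passes only in rows, so rows that do not move let the fingers close. It gives the time, the measured TCP pose, the force and the opening at its end, in the units of the state.
- env.read_state(): the state, without advancing time (a new reading comes with each control period).
- env.get_image(name): name is "scene" or "top" or "wrist"; returns a dict with "color" (420x560x3 uint8, red, green, blue), "intrinsics" (3x3 intrinsics, pixels), "k1" (the pictures are not rectified: a ray, as slopes to the right and down, at radius r is drawn at 1 + k1 r^2 times it, then the intrinsics apply), "world_from_camera" (4x4, takes a point from camera to world coordinates). Camera axes: x right, y up, looking along -z (the intrinsics and any distortion apply to the point x, -y, -z); pixel columns grow to the right and rows downward; lengths in m; the calibration is good to about 2 mm. A picture is of the moment at which its call begins. There is no depth.
- env.job_done(): hands the job in, once; it reports no verdict.
The state is a dict: "t": time; "joint_pos": joint angles; "dq": joint speeds; "tau": joint torques, N m; "position": TCP position; "eef_rot": TCP orientation; "force": force on the tool from outside, world axes, zero at the start; "moment": the same for the moment, N m; "finger_gap": opening from 0.0 (shut) to 1.0 (fully open).
Only numpy, scipy, OpenCV 4.12 (cv2) and the standard library are available. Lean on these libraries where they do the work, as an engineer would, in place of code of your own. Each camera call takes 0.05 s, during which the arm holds its last target. There are 200 camera calls.

## Working session

There is one attempt and no reset: what is moved stays moved. The work goes in short steps, Python scripts to look and compute and a tool call to move; the robot and the scene stay as the last step left them, time stands still between calls to the robot, and variables do not carry over. Pictures are saved under pics/ and viewed, about 8 in all and at most 12, crops included, and the job is handed in when it is done.

Besides the shell and the picture viewer there is one more tool, called by a JSON object that holds its "name" and its "arguments", one argument or row to a line. apply_moves: Moves the arm, as the interface text tells. Shift numbers are shares of 0.3 m and turn numbers shares of 6 degrees, none past 1 either way. Its arguments: {"type":"object","properties":{"series":{"type":"array","items":{"type":"array","items":{"type":"number","minimum":-1,"maximum":1}}},"newtons":{"type":"number"}},"required":["series"]}

```bash
mkdir -p pics; cat > h.py <<'E'
import numpy as np, cv2
from workcell import env
def cap(n,f=None):
    d=env.get_image(n)
    if f: cv2.imwrite(f'pics/{f}.png',d['color'][:,:,::-1])
    return d
def ray(d,u,v):
    K=np.array(d['intrinsics']);k=d['k1'];T=np.array(d['world_from_camera'])
    a=np.array([(u-K[0,2])/K[0,0],(v-K[1,2])/K[1,1]]);s=a.copy()
    for _ in range(30): s=a/(1+k*(s@s))
    return T[:3,3],T[:3,:3]@np.array([s[0],-s[1],-1])
def onz(d,u,v,z):
    o,r=ray(d,u,v); return o+r*(z-o[2])/r[2]
def proj(d,p):
    K=np.array(d['intrinsics']);T=np.array(d['world_from_camera'])
    c=T[:3,:3].T@(np.array(p)-T[:3,3]);s=np.array([c[0],-c[1]])/-c[2];s=s*(1+d['k1']*(s@s))
    return K[0,0]*s[0]+K[0,2],K[1,1]*s[1]+K[1,2]
def tri(rs):
    A=np.zeros((3,3));b=np.zeros(3)
    for o,r in rs:
        r=r/np.linalg.norm(r);P=np.eye(3)-np.outer(r,r);A+=P;b+=P@o
    return np.linalg.solve(A,b)
E
python3 - <<'E'
from h import *
import pickle
D={n:cap(n,n+'0') for n in('scene','top','wrist')}
pickle.dump(D,open('D0.pkl','wb'))
for n in D: print(n,np.round(D[n]['world_from_camera'],3).tolist(),np.round(D[n]['intrinsics'],1).tolist(),D[n]['k1'])
print(env.read_state())
E
```

```text
scene [[0.25, -0.59, 0.767, 1.211], [0.968, 0.163, -0.19, -0.223], [-0.013, 0.791, 0.612, 0.601], [0.0, 0.0, 0.0, 1.0]] [[383.5, 0.0, 277.0], [0.0, 383.5, 203.3], [0.0, 0.0, 1.0]] -0.06463426193561245
top [[-0.018, 0.993, -0.114, 0.406], [-1.0, -0.018, 0.003, -0.036], [0.001, 0.114, 0.993, 1.194], [0.0, 0.0, 0.0, 1.0]] [[494.7, 0.0, 272.3], [0.0, 494.7, 209.1], [0.0, 0.0, 1.0]] -0.13004092286783261
wrist [[0.42, -0.87, -0.257, 0.219], [0.908, 0.402, 0.12, 0.643], [-0.001, -0.284, 0.959, 0.372], [0.0, 0.0, 0.0, 1.0]] [[346.8, 0.0, 280.8], [0.0, 346.8, 213.6], [0.0, 0.0, 1.0]] 0.003635382413088854
{'t': 0.15, 'joint_pos': array([ 6.29784756e+01,  6.66779847e+00,  8.26266339e+01, -6.28377610e-04,
        9.07576694e+01, -2.16551006e+00]), 'dq': array([ 0.0426771 , -0.08896324, -0.05296707, -0.10338625,  0.09105277,
        0.00298797]), 'tau': array([ 2.00704126e-03, -7.32510424e+01, -6.32849407e+01,  9.60360785e-05,
        5.03338480e-03,  2.58546856e-05]), 'position': array([0.28366927, 0.61233582, 0.23073539]), 'eef_rot': array([-1.79947912e+02, -1.34085228e-03,  1.55143977e+02]), 'force': array([0.00130208, 0.40001159, 0.33681718]), 'moment': array([-0.03439086, -0.04159711,  0.01645334]), 'finger_gap': 1.001628606756341}
```

View pics/top0.png

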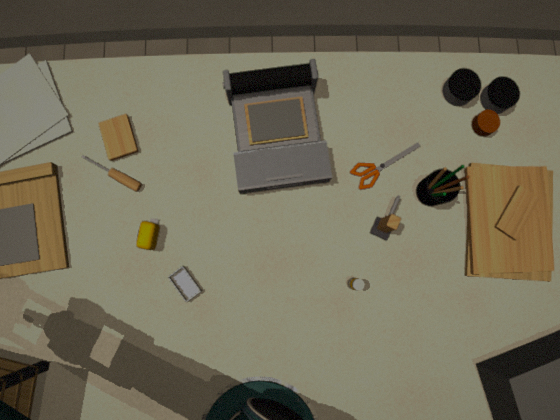

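View pics/scene0.png

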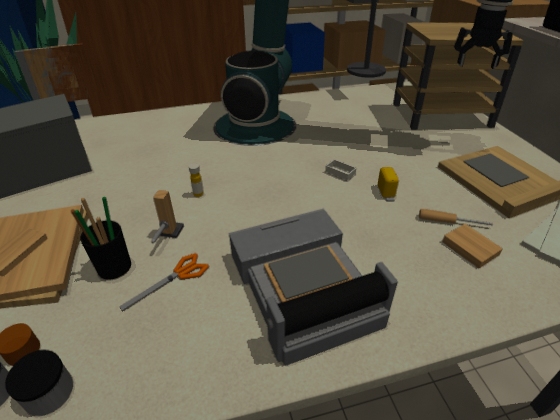

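Top view: the pin stands near (390,225) with its steel pin toward (398,200), close to the pencil pot (437,187). The housing's robot-side edge runs from (237,190) to (331,182). Next I'll enlarge both.

```bash
python3 - <<'E'
from h import *
import pickle
D=pickle.load(open('D0.pkl','rb'))
c=D['top']['color'][:,:,::-1]; s=D['scene']['color'][:,:,::-1]
f=lambda im,x,y,w,h,k:cv2.convertScaleAbs(cv2.resize(im[y:y+h,x:x+w],None,fx=k,fy=k,interpolation=cv2.INTER_CUBIC),alpha=1.4)
a=np.hstack([f(c,360,185,60,60,5),f(s,135,175,60,60,5)])
b=f(c,225,130,120,70,5)
cv2.imwrite('pics/z1.png',np.vstack([a,b[:300]]))
E
```

```text
(no output)
```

View pics/z1.png

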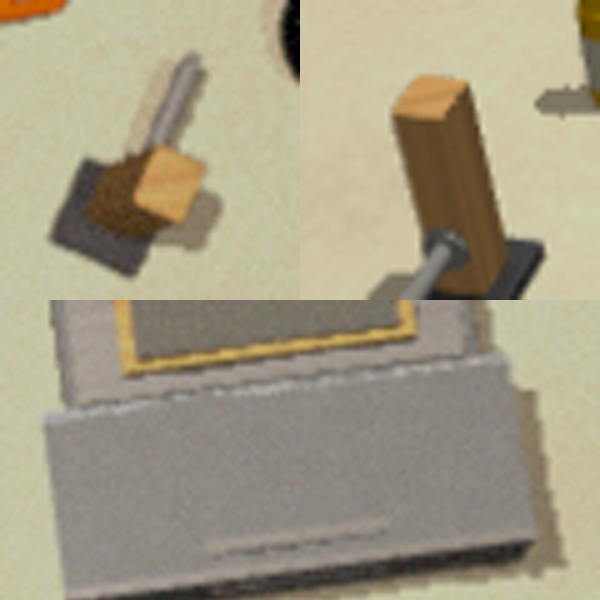

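```bash
python3 - <<'E'
from h import *
import pickle
D=pickle.load(open('D0.pkl','rb'));t=D['top'];s=D['scene']
g=lambda x,y,ox,oy:((x+.5)/5-.5+ox,(y+.5)/5-.5+oy)
def P(n,x,y,ox,oy,z):
    p=onz(t,*g(x,y,ox,oy),z);print(n,p.round(4));return p
h=P('handle top',170,185,360,185,.115)
print('tri',tri([ray(t,*g(170,185,360,185)),ray(s,*g(132,98,135,175))]).round(4))
tip=P('tip',193,60,360,185,.04)
d=tip-h;print(np.hypot(*d[:2]),np.degrees(np.arctan2(d[1],d[0])))
for q in [(90,160),(50,238),(135,275)]:P('foot',*q,360,185,.01)
q=[P('press',*a,225,130,.066) for a in[(45,115),(503,60),(533,240),(67,298)]]
for i in range(4):
    e=q[(i+1)%4]-q[i];print(np.linalg.norm(e).round(4),np.degrees(np.arctan2(e[1],e[0])).round(2))
P('rib',205,252,225,130,.07);P('rib',390,217,225,130,.07)
E
```

```text
handle top [ 0.4971 -0.3067  0.115 ]
tri [ 0.4975 -0.3072  0.1106]
tip [ 0.5628 -0.3394  0.04  ]
0.07342529790085381 -26.452494920275004
foot [ 0.5189 -0.2943  0.01  ]
foot [ 0.4815 -0.2732  0.01  ]
foot [ 0.4628 -0.314   0.01  ]
press [0.6695 0.0483 0.066 ]
press [ 0.6922 -0.1663  0.066 ]
press [ 0.6064 -0.1774  0.066 ]
press [0.583  0.0388 0.066 ]
0.2158 -83.97
0.0865 -172.62
0.2175 96.18
0.0871 6.27
rib [ 0.6026 -0.0253  0.07  ]
rib [ 0.6175 -0.111   0.07  ]
```

{"name": "apply_moves", "arguments": {
  "series": [
    [-0.13,-0.15,0,0,0],
    [-0.13,-0.15,0,0,0],
    [-0.13,-0.15,0,0,0],
    [-0.13,-0.15,0,0,0],
    [-0.13,-0.15,0,0,0],
    [-0.13,-0.15,0,0,0]
  ]
}}

```text
t: 0.9
position: [0.3832, 0.2617, 0.2283]
eef_rot: [-179.7, -0.0, 155.5]
force: [0.9, -1.1, 1.0]
finger_gap: 0.999
```

{"name": "apply_moves", "arguments": {
  "series": [
    [-0.13,-0.15,0,0,0],
    [-0.13,-0.15,0,0,0],
    [-0.13,-0.15,0,0,0],
    [-0.13,-0.15,0,0,0],
    [-0.13,-0.15,0,0,0],
    [0,0,0,0,0]
  ]
}}

```text
t: 1.65
position: [0.4677, -0.0371, 0.2292]
eef_rot: [-179.8, 0.1, 155.2]
force: [-0.6, 0.3, -0.1]
finger_gap: 0.996
```

```bash
python3 - <<'E'
from h import *
import pickle
d=cap('wrist','w1');pickle.dump(d,open('w1.pkl','wb'));s=env.read_state();print(s['t'],s['position'],s['eef_rot'],s['force'])
E
```

```text
1.7 [ 0.46744415 -0.03546124  0.22931443] [-1.79826417e+02  8.24477705e-02  1.55318999e+02] [-0.53214878  1.32844348  0.27341471]
```

View pics/w1.png

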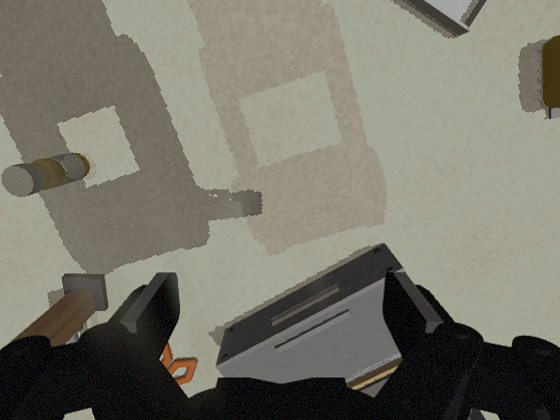

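The wrist picture shows the housing's front face with the slot at (273,324)-(340,287) and the rib at (276,347)-(349,311). I'll zoom in on it.

```bash
python3 - <<'E'
from h import *
c=cv2.imread('pics/w1.png')[235:375,205:415]
g=cv2.convertScaleAbs(c,alpha=2.2,beta=10)
cv2.imwrite('pics/z2.png',cv2.resize(g[:145],None,fx=3.8,fy=3.8,interpolation=cv2.INTER_CUBIC))
E
```

```text
(no output)
```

View pics/z2.png

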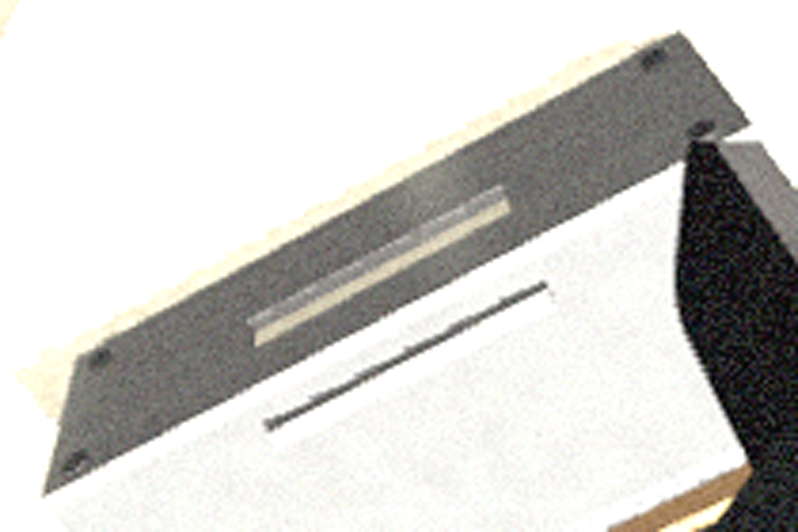

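```bash
python3 - <<'E'
from h import *
import pickle
d=pickle.load(open('w1.pkl','rb'))
def P(n,x,y,z):
    p=onz(d,(x+.5)/3.8-.5+205,(y+.5)/3.8-.5+235,z);print(n,p.round(4));return p
def seg(n,a,b,z):
    p,q=P(n,*a,z),P(n,*b,z);e=q-p;print('   mid',((p+q)/2).round(4),'len',np.linalg.norm(e).round(4),'xaxis yaw',np.degrees(np.arctan2(e[1],e[0])).round(2)-90)
seg('bot',(78,355),(681,32),0)
seg('top',(43,495),(750,124),.066)
seg('slotlo',(248,321),(503,187),.032)
seg('slothi',(256,346),(510,208),.048)
seg('rib',(265,428),(548,286),.068)
# pin collars etc
E
```

```text
bot [ 0.608  -0.1784  0.    ]
bot [0.5834 0.0384 0.    ]
   mid [ 0.5957 -0.07    0.    ] len 0.2182 xaxis yaw 6.450000000000003
top [ 0.6073 -0.1773  0.066 ]
top [0.582  0.0377 0.066 ]
   mid [ 0.5946 -0.0698  0.066 ] len 0.2165 xaxis yaw 6.719999999999999
slotlo [ 0.6008 -0.1126  0.032 ]
slotlo [ 0.5914 -0.0277  0.032 ]
   mid [ 0.5961 -0.0702  0.032 ] len 0.0854 xaxis yaw 6.329999999999998
slothi [ 0.5997 -0.109   0.048 ]
slothi [ 0.5892 -0.0274  0.048 ]
   mid [ 0.5944 -0.0682  0.048 ] len 0.0823 xaxis yaw 7.3700000000000045
rib [ 0.6117 -0.1113  0.068 ]
rib [ 0.6028 -0.0256  0.068 ]
   mid [ 0.6073 -0.0685  0.068 ] len 0.0862 xaxis yaw 5.920000000000002
```

{"name": "apply_moves", "arguments": {
  "series": [
    [-0.094,-0.156,0,0.3,0],
    [-0.094,-0.156,0,0,0],
    [-0.094,-0.156,0,0,0],
    [-0.094,-0.156,0,0,0],
    [-0.094,-0.156,0,0,0],
    [0,0,0,0,0]
  ]
}}

```text
t: 2.45
position: [0.4939, -0.3078, 0.2301]
eef_rot: [-180.0, 0.1, 154.1]
force: [-0.4, 0.4, -0.8]
finger_gap: 1.002
```

{"name": "apply_moves", "arguments": {
  "series": [
    [-0.01,0.005,0.15,0,0],
    [0,0,0.15,0,0],
    [0,0,0.12,0,0],
    [0,0,0.07,0,0],
    [0,0,0.0,0,0]
  ]
}}

```text
t: 3.08
position: [0.5003, -0.2992, 0.08]
eef_rot: [180.0, 0.2, 154.5]
force: [-0.3, -0.8, 0.7]
finger_gap: 1.001
```

```bash
python3 - <<'E'
from h import *
s=env.read_state();print(s['position'],s['eef_rot'],s['force'])
d=cap('scene');a=d['color'][110:240,80:280,::-1]
b=cap('wrist')['color'][:,:,::-1]
cv2.imwrite('pics/z3.png',np.vstack([cv2.convertScaleAbs(cv2.resize(a,None,fx=2.8,fy=2.8),alpha=1.3)[:364],cv2.resize(b,(560,420))[200:]]))
E
```

```text
[ 0.50031623 -0.29922838  0.07999567] [1.79956319e+02 1.74331184e-01 1.54501884e+02] [-0.32151631 -0.77672977  0.73442845]
```

View pics/z3.png

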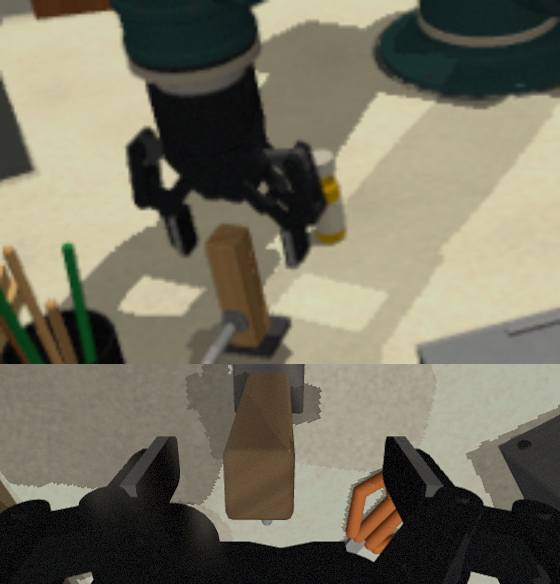

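```bash
python3 - <<'E'
from h import *
d=cap('wrist');s=env.read_state();p=s['position'];print(p)
for v in (286,320,355): print(onz(d,260,v,.115).round(4))
for u in (227,294): print(onz(d,u,320,.115).round(4))
a=np.radians(s['eef_rot'][2])
for q in [onz(d,260,320,.115),np.array([.497,-.307,.1])]:
    e=(q-p);print('tool',e[0]*np.cos(a)+e[1]*np.sin(a),e[0]*np.sin(a)-e[1]*np.cos(a))
E
```

```text
[ 0.50121142 -0.30079008  0.08267648]
[ 0.4859 -0.3011  0.115 ]
[ 0.4981 -0.3072  0.115 ]
[ 0.5116 -0.3139  0.115 ]
[ 0.493  -0.3179  0.115 ]
[ 0.5034 -0.2961  0.115 ]
tool 1.2727710609258206e-05 -0.0070867409945537954
tool 0.0011231688655345485 -0.007418739770778335
```

{"name": "apply_moves", "arguments": {
  "series": [
    [0,-0.024,0.018,0,0],
    [0,0,0,0,0]
  ]
}}

```text
t: 3.48
position: [0.4987, -0.3079, 0.079]
eef_rot: [-180.0, 0.6, 154.5]
force: [0.4, 0.1, 0.0]
finger_gap: 0.998
```

{"name": "apply_moves", "arguments": {
  "series": [
    [0,0,0,0,0.5],
    [0,0,0,0,1],
    [0,0,0,0,1],
    [0,0,0,0,1],
    [0,0,0,0,1],
    [0,0,0,0,1]
  ],
  "newtons": 50
}}

```text
t: 4.22
position: [0.4989, -0.3082, 0.0798]
eef_rot: [-180.0, 0.6, 154.5]
force: [0.9, 0.6, 0.8]
finger_gap: 0.297
```

{"name": "apply_moves", "arguments": {
  "series": [
    [0,0,-0.05,0,1],
    [0,0,-0.09,0,1],
    [0,0.1,0,-0.9,1],
    [0,0.1,0,-0.9,1],
    [0,0.1,0,-0.9,1],
    [0,0,0,-0.9,1],
    [0,0,0,-0.9,1],
    [0,0,0,-0.9,1]
  ]
}}

```text
t: 5.22
position: [0.5302, -0.221, 0.1295]
eef_rot: [-179.6, 0.6, -172.2]
force: [-0.6, -0.4, -2.3]
finger_gap: 0.299
```

{"name": "apply_moves", "arguments": {
  "series": [
    [0,0,0,0,1],
    [0,0,0,0,1]
  ]
}}

```text
t: 5.48
position: [0.5303, -0.2211, 0.1307]
eef_rot: [-179.5, 0.6, -172.3]
force: [-0.1, 0.6, -2.5]
finger_gap: 0.296
```

{"name": "apply_moves", "arguments": {
  "series": [
    [0.01,0.12,0,0.1,1],
    [0.01,0.12,0,0.1,1],
    [0.01,0.12,0.03,0,1],
    [0.01,0.12,0.06,0,1],
    [0,0,0.04,0,1],
    [0,0,0,0,1],
    [0,0,0,0,1]
  ]
}}

```text
t: 6.35
position: [0.5016, -0.0773, 0.0917]
eef_rot: [-179.5, 0.8, -174.3]
force: [-0.5, 0.2, -2.0]
finger_gap: 0.299
```

```bash
python3 - <<'E'
from h import *
import pickle
s=env.read_state();print(s['position'],s['eef_rot'],s['force'],s['moment'])
D={n:cap(n) for n in('scene','top','wrist')};pickle.dump(D,open('D4.pkl','wb'))
f=lambda im,x,y,w,h,k:cv2.convertScaleAbs(cv2.resize(im[y:y+h,x:x+w,::-1],None,fx=k,fy=k,interpolation=cv2.INTER_CUBIC),alpha=1.6)
print([proj(D[n],[.505+.076,-.072,.05]) for n in D])
a=f(D['top']['color'],225,160,110,75,3.6);b=f(D['scene']['color'],190,130,110,75,3.6);w=f(D['wrist']['color'],0,180,560,240,1.4)
cv2.imwrite('pics/z4.png',np.vstack([np.hstack([a,b])[:,:784],w[:,:784]])[:600])
print(a.shape)
E
```

```text
[ 0.50162979 -0.07734753  0.09166422] [-179.51787248    0.77906199 -174.28900385] [-0.54319915  0.20584545 -2.03811078] [-0.029199   -0.06047577 -0.05487319]
[(np.float64(275.0854616415952), np.float64(220.8344370691115)), (np.float64(285.80533512755505), np.float64(190.23023819735516)), (np.float64(277.67561190671665), np.float64(359.15307741621024))]
(270, 396, 3)
```

View pics/z4.png

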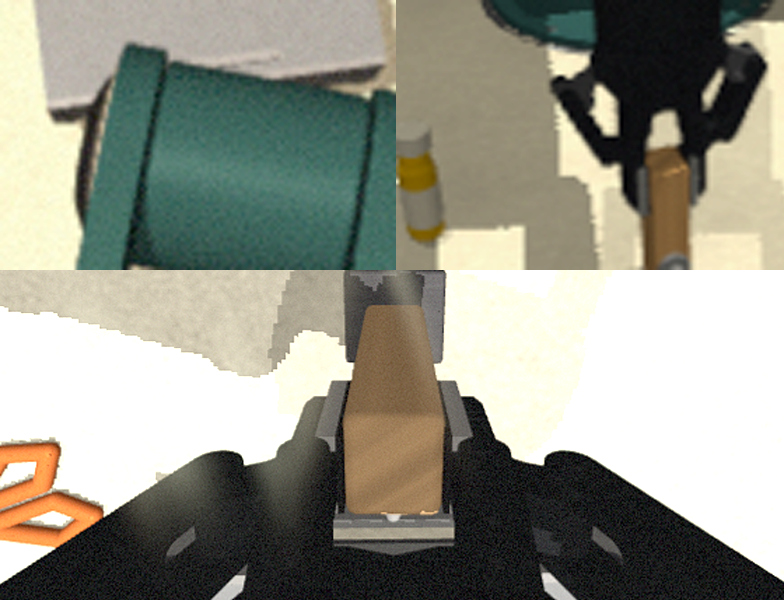

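The handle is held square between the pads, with its top face centred at composite (395,462). The foot's edges are parallel to the handle's.

```bash
python3 - <<'E'
from h import *
import pickle
d=pickle.load(open('D4.pkl','rb'))['wrist'];s=env.read_state();p=s['position'];a=np.radians(s['eef_rot'][2])
zt=.115+p[2]-.0797
h=onz(d,394.5/1.4,317,zt)
# heading of handle via top-face side edges
def ln(x0,y0,x1,y1,z):
    A=onz(d,x0/1.4,(y0-270)/1.4+180,z);B=onz(d,x1/1.4,(y1-270)/1.4+180,z);e=B-A;print('heading',np.degrees(np.arctan2(e[1],e[0])),np.linalg.norm(e))
ln(346,415,349,511,zt);ln(443,415,440,511,zt)
e=h-p;print('handle-TCP along heading',-(e[0]*np.cos(a)+e[1]*np.sin(a)),'tooly',e[0]*np.sin(a)-e[1]*np.cos(a),h)
hd=a-np.pi;tip=h[:2]+.076*np.array([np.cos(hd),np.sin(hd)])
y=np.radians(6.4);X=np.array([np.cos(y),np.sin(y)]);Y=np.array([-X[1],X[0]])
r=tip-np.array([.5953,-.0697]);print('tip in slot frame',r@X,r@Y)
E
```

```text
heading 5.717708941270638 0.02788764458197997
heading 5.889967186247803 0.027834327331278073
handle-TCP along heading -0.0028683031932694846 tooly 0.0002548559077418952 [ 0.4987014  -0.07730883  0.12686306]
tip in slot frame -0.02085008718571168 0.0023044555884158035
```

{"name": "apply_moves", "arguments": {
  "series": [
    [0,-0.04,0.02,-0.12,1],
    [0,-0.035,0.012,0,1],
    [0,0,0,0,1],
    [0,0,0,0,1]
  ]
}}

```text
t: 7.0
position: [0.5044, -0.1025, 0.0817]
eef_rot: [-179.5, 0.8, -173.6]
force: [-1.0, -0.2, -2.9]
finger_gap: 0.297
```

{"name": "apply_moves", "arguments": {
  "series": [
    [-0.04,0,0.003,0,1],
    [-0.04,0,0,0,1],
    [0,0,0,0,1]
  ]
}}

```text
t: 7.38
position: [0.5305, -0.0992, 0.0814]
eef_rot: [-179.5, 0.8, -173.6]
force: [1.1, 0.3, -2.2]
finger_gap: 0.301
```

{"name": "apply_moves", "arguments": {
  "series": [
    [-0.035,0,0,0,1],
    [-0.03,0,0,0,1],
    [0,0,0,0,1]
  ]
}}

```text
t: 7.75
position: [0.5514, -0.0966, 0.0815]
eef_rot: [-179.5, 0.8, -173.6]
force: [0.0, -0.3, -2.7]
finger_gap: 0.298
```

{"name": "apply_moves", "arguments": {
  "series": [
    [-0.015,0,0,0,1],
    [0,0,0,0,1]
  ]
}}

```text
t: 8.0
position: [0.5556, -0.0961, 0.0815]
eef_rot: [-179.5, 0.7, -173.6]
force: [-3.7, -1.3, 0.2]
finger_gap: 0.297
```

{"name": "apply_moves", "arguments": {
  "series": [
    [-0.01,0,0,0,1],
    [0,0,0,0,1]
  ]
}}

```text
t: 8.25
position: [0.5582, -0.0959, 0.0815]
eef_rot: [-179.5, 0.7, -173.6]
force: [-4.9, -0.7, 2.0]
finger_gap: 0.295
```

{"name": "apply_moves", "arguments": {
  "series": [
    [0,0,-0.004,0,1],
    [0,0,0,0,1],
    [0,0,0,0,1]
  ],
  "newtons": 100
}}

```text
t: 8.62
position: [0.5573, -0.0959, 0.082]
eef_rot: [-179.5, 0.6, -173.6]
force: [-3.6, -0.1, -2.1]
finger_gap: 0.293
```

{"name": "apply_moves", "arguments": {
  "series": [
    [0,0.01,0,0,1],
    [0,0,0,0,1]
  ]
}}

```text
t: 8.88
position: [0.557, -0.0932, 0.0821]
eef_rot: [-179.5, 0.6, -173.6]
force: [-4.4, -0.1, -3.6]
finger_gap: 0.286
```

{"name": "apply_moves", "arguments": {
  "series": [
    [0,0.01,0,0,1],
    [0,0,0,0,1]
  ]
}}

```text
t: 9.12
position: [0.5567, -0.0904, 0.0821]
eef_rot: [-179.5, 0.6, -173.6]
force: [-4.7, -1.9, -2.8]
finger_gap: 0.293
```

{"name": "apply_moves", "arguments": {
  "series": [
    [0,0.01,0,0,1],
    [0,0,0,0,1]
  ]
}}

```text
t: 9.38
position: [0.5564, -0.0876, 0.0822]
eef_rot: [-179.4, 0.6, -173.6]
force: [-5.5, -1.0, -1.8]
finger_gap: 0.292
```

{"name": "apply_moves", "arguments": {
  "series": [
    [0,0.01,0,0,1],
    [0,0,0,0,1]
  ]
}}

```text
t: 9.62
position: [0.5561, -0.0848, 0.0822]
eef_rot: [-179.4, 0.6, -173.6]
force: [-4.8, -0.8, -2.7]
finger_gap: 0.292
```

{"name": "apply_moves", "arguments": {
  "series": [
    [0,0.01,0,0,1],
    [0,0,0,0,1]
  ]
}}

```text
t: 9.88
position: [0.5558, -0.082, 0.0822]
eef_rot: [-179.4, 0.6, -173.6]
force: [-4.8, -0.0, -2.9]
finger_gap: 0.289
```

{"name": "apply_moves", "arguments": {
  "series": [
    [0,0.01,0,0,1],
    [0,0,0,0,1]
  ]
}}

```text
t: 10.12
position: [0.5555, -0.0793, 0.0822]
eef_rot: [-179.4, 0.6, -173.6]
force: [-4.7, -0.2, -2.4]
finger_gap: 0.295
```

{"name": "apply_moves", "arguments": {
  "series": [
    [0,0.01,0,0,1],
    [0,0,0,0,1]
  ]
}}

```text
t: 10.38
position: [0.5552, -0.0765, 0.0822]
eef_rot: [-179.4, 0.6, -173.6]
force: [-5.0, -0.1, -2.3]
finger_gap: 0.295
```

{"name": "apply_moves", "arguments": {
  "series": [
    [0,0.01,0,0,1],
    [0,0,0,0,1]
  ]
}}

```text
t: 10.62
position: [0.5553, -0.0732, 0.0824]
eef_rot: [-179.4, 0.7, -173.6]
force: [-2.0, 4.5, -1.4]
finger_gap: 0.288
```

{"name": "apply_moves", "arguments": {
  "series": [
    [0,0.01,0,0,1],
    [0,0,0,0,1]
  ]
}}

```text
t: 10.88
position: [0.5557, -0.0701, 0.0828]
eef_rot: [-179.4, 0.8, -173.6]
force: [0.1, -0.4, -3.0]
finger_gap: 0.292
```

{"name": "apply_moves", "arguments": {
  "series": [
    [-0.014,0.002,0.004,0,1],
    [0,0,0,0,1]
  ]
}}

```text
t: 11.12
position: [0.5604, -0.069, 0.0817]
eef_rot: [-179.4, 0.8, -173.6]
force: [0.6, -0.2, -2.9]
finger_gap: 0.293
```

{"name": "apply_moves", "arguments": {
  "series": [
    [-0.015,0,0,0,1],
    [0,0,0,0,1]
  ]
}}

```text
t: 11.38
position: [0.5654, -0.0685, 0.0818]
eef_rot: [-179.4, 0.8, -173.6]
force: [-0.1, 0.2, -2.8]
finger_gap: 0.293
```

{"name": "apply_moves", "arguments": {
  "series": [
    [-0.014,0,0,0,1],
    [0,0,0,0,1]
  ]
}}

```text
t: 11.62
position: [0.5698, -0.0681, 0.0818]
eef_rot: [-179.4, 0.8, -173.6]
force: [0.4, 0.3, -2.8]
finger_gap: 0.293
```

{"name": "apply_moves", "arguments": {
  "series": [
    [-0.014,0,0,0,1],
    [0,0,0,0,1]
  ]
}}

```text
t: 11.88
position: [0.5743, -0.0676, 0.0819]
eef_rot: [-179.4, 0.8, -173.6]
force: [-0.4, 0.7, -2.0]
finger_gap: 0.286
```

{"name": "apply_moves", "arguments": {
  "series": [
    [-0.01,0,0,0,1],
    [0,0,0,0,1]
  ]
}}

```text
t: 12.12
position: [0.5764, -0.0673, 0.0819]
eef_rot: [-179.4, 0.6, -173.6]
force: [-4.8, -0.1, 1.3]
finger_gap: 0.291
```

{"name": "apply_moves", "arguments": {
  "series": [
    [-0.003,0,0.004,0,1],
    [0,0,0,0,1]
  ]
}}

```text
t: 12.38
position: [0.5763, -0.0674, 0.0807]
eef_rot: [-179.4, 0.5, -173.6]
force: [-2.1, -0.1, -3.1]
finger_gap: 0.291
```

{"name": "apply_moves", "arguments": {
  "series": [
    [-0.007,0,0,0,1],
    [0,0,0,0,1]
  ]
}}

```text
t: 12.62
position: [0.5767, -0.0674, 0.0807]
eef_rot: [-179.4, 0.1, -173.6]
force: [-4.8, -0.6, 1.2]
finger_gap: 0.29
```

```bash
python3 - <<'E'
from h import *
s=env.read_state();print(s['position'],s['eef_rot'],s['force'])
f=lambda im,x,y,w,h,k:cv2.convertScaleAbs(cv2.resize(im[y:y+h,x:x+w,::-1],None,fx=k,fy=k,interpolation=cv2.INTER_CUBIC),alpha=1.6)
a=f(cap('scene')['color'],200,130,160,110,4);b=f(cap('wrist')['color'],180,180,200,140,3.2)
cv2.imwrite('pics/z5.png',np.vstack([cv2.resize(a,(400,275)),cv2.resize(b,(400,280))]))
E
```

```text
[ 0.57665349 -0.06737002  0.08071167] [-1.79418474e+02  1.39170500e-01 -1.73642138e+02] [-4.82498061 -0.55778084  1.15754024]
```

View pics/z5.png

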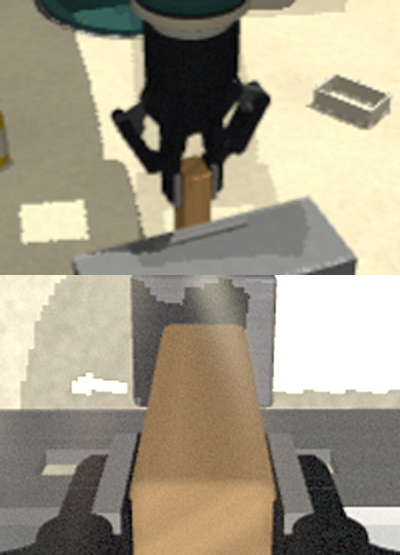

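{"name": "apply_moves", "arguments": {
  "series": [
    [-0.003,0,0.004,0,1],
    [0,0,0,0,1]
  ]
}}

```text
t: 12.98
position: [0.5767, -0.0675, 0.0801]
eef_rot: [-179.4, -0.0, -173.6]
force: [-4.6, 0.1, -1.3]
finger_gap: 0.293
```

{"name": "apply_moves", "arguments": {
  "series": [
    [0,0,0,0,0.6],
    [0,0,0,0,0.4],
    [0,0,0,0,0.2],
    [0,0,0,0,0],
    [0,0,0,0,0],
    [0,0,0,0,0]
  ],
  "newtons": 20
}}

```text
t: 13.72
position: [0.5778, -0.0675, 0.0809]
eef_rot: [-179.4, 0.1, -173.6]
force: [0.7, 1.0, -0.6]
finger_gap: 0.997
```

{"name": "apply_moves", "arguments": {
  "series": [
    [0,0,-0.05,0,0],
    [0,0,-0.15,0,0],
    [0.05,0,-0.15,0,0],
    [0.15,0,-0.1,0,0],
    [0.15,0,0,0,0],
    [0,0,0,0,0]
  ]
}}

```text
t: 14.48
position: [0.4702, -0.0778, 0.2261]
eef_rot: [-179.3, 0.3, -173.6]
force: [0.1, -0.1, 0.0]
finger_gap: 1.004
```

```bash
python3 - <<'E'
from h import *
s=env.read_state();print(s['position'],s['force'],s['finger_gap'])
import pickle
D={n:cap(n) for n in('scene','top','wrist')};pickle.dump(D,open('D6.pkl','wb'))
f=lambda im,x,y,w,h,k:cv2.convertScaleAbs(cv2.resize(im[y:y+h,x:x+w,::-1],None,fx=k,fy=k,interpolation=cv2.INTER_CUBIC),alpha=1.6)
cv2.imwrite('pics/z6.png',np.vstack([f(D['scene']['color'],200,150,160,100,3.5),cv2.resize(f(D['wrist']['color'],100,180,360,160,2),(560,249))]))
E
```

```text
[ 0.47016718 -0.07777298  0.22610541] [ 0.08847698 -0.13664729  0.00450322] 1.003626462471002
```

View pics/z6.png

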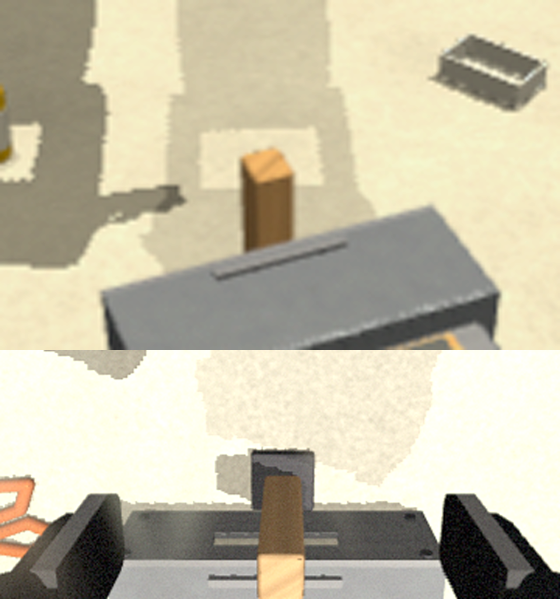

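```bash
python3 - <<'E'
from h import *
import pickle
D=pickle.load(open('D6.pkl','rb'));d=D['wrist']
y=np.radians(6.4);X=np.array([np.cos(y),np.sin(y)]);Y=np.array([-X[1],X[0]])
def m(n,x,yy,z):
    r=onz(d,100+x/1.556,180+(yy-350)/1.556,z)[:2]-np.array([.5953,-.0697]);print(n,(1e3*np.array([r@X,r@Y])).round(1))
m('foot back L',251,451,.01);m('foot back R',313,451,.01)
m('cover bottom L',132,511,0);m('cover bottom R',430,511,0)
m('cover top L',122,560,.066);m('cover top R',441,560,.066)
m('top rear L',260,556,.115);m('top rear R',303,556,.115)
# zoom
c=d['color'][230:345,200:360,::-1]
cv2.imwrite('pics/z7.png',cv2.convertScaleAbs(cv2.resize(c,None,fx=5,fy=5,interpolation=cv2.INTER_CUBIC),alpha=2.2))
E
```

```text
foot back L [-52.  -18.5]
foot back R [-52.2  25.6]
cover bottom L [   1.5 -110.3]
cover bottom R [ -0.2 115. ]
cover top L [  0.9 -98.4]
cover top R [ -0.8 105.3]
top rear L [-34.2  -7.1]
top rear R [-34.4  15.9]
```

View pics/z7.png

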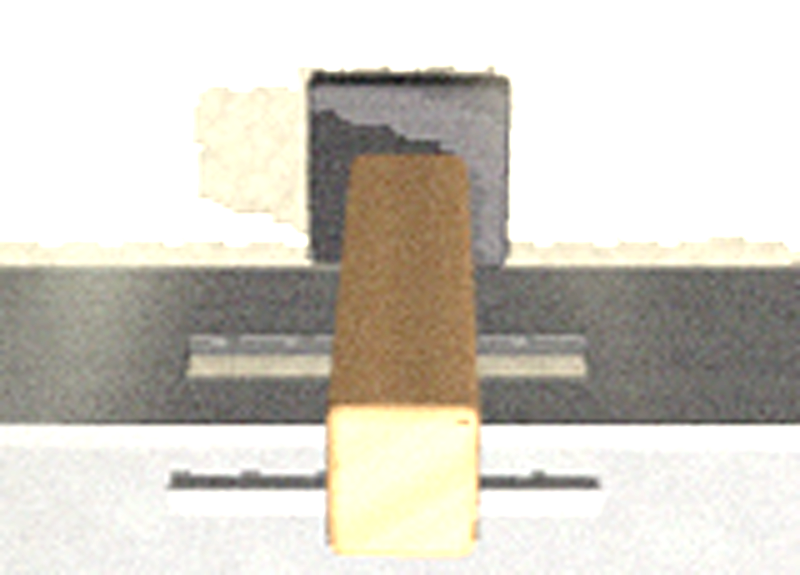

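```bash
python3 - <<'E'
from h import *
import pickle
D=pickle.load(open('D6.pkl','rb'));d=D['wrist']
y=np.radians(6.4);X=np.array([np.cos(y),np.sin(y)]);Y=np.array([-X[1],X[0]])
def m(n,x,yy,z):
    r=onz(d,(x+.5)/5-.5+200,(yy+.5)/5-.5+230,z)[:2]-np.array([.5953,-.0697]);print(n,(1e3*np.array([r@X,r@Y])).round(1))
for x in(315,500): m('foot back top',x,84,.01);m('foot back bottom',x,73,0);m('foot front top',x,262,.01)
for x in(100,650): m('cover bottom',x,266,0);m('cover top',x,424,.066);m('slot hi',x,376,.048);m('slot lo',x,336,.032)
for x in(335,472): m('top rear',x,406,.115);m('top front',x,553,.115)
for x in(350,465): m('base rear',x,156,.01)
E
```

```text
foot back top [-50.2 -17.1]
foot back bottom [-48.8 -17.7]
foot front top [ -6.4 -17.7]
foot back top [-50.4  23.9]
foot back bottom [-49.   24.3]
foot front top [-6.7 24.6]
cover bottom [  0.3 -69.1]
cover top [ -0.1 -57.2]
slot hi [  0.2 -60.4]
slot lo [  0.1 -63.3]
cover bottom [-0.6 60.3]
cover top [-1.  52.2]
slot hi [-0.7 54.4]
slot lo [-0.8 56.3]
top rear [-35.7  -7.4]
top front [-7.1 -7.8]
top rear [-35.9  15.3]
top front [-7.3 15.6]
base rear [-32.9  -9.5]
base rear [-33.   16.3]
```

```bash
python3 - <<'E'
from h import *
print(env.job_done())
E
```

```text
the job is handed in; nothing more can be done
None
```

The locking pin is home in the press lock, standing upright with the gripper clear of it, and the job is handed in at about 15 s of the 64 s allowed.

- **Finding the hole:** I put the tip through the slot and slid it along the spring bar at about 4–5 N. It dropped in about 4 mm to +y of the slot's middle, and the push-back fell to zero.
- **Seating:** The pin then went in freely until it stopped firmly at about 5 N. It travelled about 25 mm from first touching the bar to that stop, which matches the 25 mm expected for the collar on the cover. The highest horizontal push reported was about 5.5 N, against the 25 N limit.
- **Last checks:**
  - **Position:** The final pictures show the pin upright and square to the cover. The foot's position matches a seated collar to within about 1 mm.
  - **Disagreement:** The top of the handle measured about 2 mm further back than expected. I put that down to camera bias, because the tip estimate was off by the same amount before contact. A slight lean of about 1° can't be ruled out.
  - **Not checked:** I didn't press the pin again after letting go to confirm the seating by force. The collar itself was hidden from the cameras.
- **Other things on the table:** No unexpected contact force showed up in the readings, but I didn't measure their positions again afterwards.

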